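Bed the stepping stones of a model garden

ROBOT

A 6-joint arm with a two-finger parallel gripper is mounted at the origin on the work surface. World frame = base frame: x ahead of the robot, y to its left, z up, the work surface at z = 0. Lengths are in m, angles in rad, forces in N, time in s.
With the tool pointing down it reaches from about 0.4 to 0.925 m from the base axis. Payload 12.5 kg.
Tool frame: the origin (TCP) lies midway between the tips of the shut fingers; the grasp point (between the pads) lies grip_depth behind it (grip_depth is the distance from the TCP to the grasp point, in m); x points along the fingers, z is the direction in which the jaws open and shut, and the axes are right-handed (so a half turn about x gives the same grasp; the last joint's range is limited). The gripper opens to 95 mm and grips with 3 to 60 N. Pads are 20 mm wide; open, the fingers measure 119 mm over their backs; the gripper's body (75 mm by 180 mm) begins 59 mm behind the grasp point.
Start: joints at [-0.106, 0.491, 1.559, -0, 1.092, -0.106], TCP at [0.625, 0, 0.215] pointing down, gripper open.
Joint ranges: [-3.1, 3.1], [-0.84, 2.19], [0.05, 2.79], [-1.13, 4.28], [0.06, 2.93], [-2.69, 2.69]. Speed limits (rad/s): [2.22, 2.22, 2.79, 3.14, 3.14, 3.14].

INTERFACE

Orientations are given as a rotation vector (axis times angle).
In Python, from station import * gives the robot as it stands.
- The arm moves only by the tool servo_tool, never from a script. Its argument "increments" is text: rows parted by semicolons, each of 7 numbers parted by spaces: the closure, from 0 (fully open) to 1 (shut), then the shift along the tool's x, y, z in mm, then the turn, a rotation vector about the tool's x, y, z in rad. In form: fingers tx ty tz ax ay az; .... A call has 1 to 8 rows; each row is the pose to reach, as a shift and turn from the pose commanded when the call began, along the tool's axes at that moment; what a row does not reach only later rows make up. A row lasts 1/12 s, in which the tool goes at most 41.7 mm and 7.16 degrees, less where a joint would pass 70% of its speed; a pose out of reach is approached as far as the arm can. A call with a gripper value outside its range is refused whole. The fingers move at their own pace and stop on an object; the grip force is fixed at half the most. Time passes only in rows, so rows that repeat a pose let the fingers close. It gives the time, the measured TCP pose, the force and the opening at its end, in the units of the state.
- read_state(): the state, without advancing time (a new reading comes with each control period).
- capture(name): name is "scene" or "side" or "wrist"; returns the picture (384x512x3 uint8, red, green, blue); there is no depth.
- camera_params(name): a dict with "fx", "fy", "cx", "cy" (pixels), "eye" and "rotation" of the camera in the world; the wrist camera has in their place "mount" (4x4, takes a point from camera to tool coordinates, whose origin is the TCP and whose axes are the tool frame's). Camera axes: x right, y up, looking along -z (the intrinsics and any distortion apply to the point x, -y, -z); pixel columns grow to the right and rows downward; lengths in m; the calibration is good to about 2 mm. A picture is of the moment at which its call begins: read the wrist's pose just before it. camera_params takes no time and is no camera call.
- hand_in(): hands the job in, once; it reports no verdict.
The state is a dict: "t": time; "joint_pos": joint angles; "joint_velocities": joint speeds; "joint_torque": joint torques, N m; "tool_pos": TCP position; "tool_rot": TCP orientation; "ft_force": force on the tool from outside, world axes, zero at the start; "ft_torque": the same for the moment, N m; "width": finger opening in m.
Only numpy, scipy, OpenCV 4.12 (cv2) and the standard library are available. Lean on these libraries where they do the work, as an engineer would, in place of code of your own. Each camera call takes 0.05 s, during which the arm holds its last target.

TASK

The stepping stones of the model garden still stand proud of their putty. With the gripper shut, run the fingertips lightly along the path from the gate to the cottage, pressing every stone down level with the ground in turn, starting at the gate; then take the fingers away. Only touch and press: do not pull a stone up or press hard, and leave the cart and the two paint bottles where they stand.

Things in the scene. Friction and masses are not known exactly. Their poses are not given: they have to be found in the camera images.
- board: the diorama baseboard, screwed to the bench: 340 x 230 mm, its flat cork ground 20 mm above the bench, solid to the touch (light pressure, well under 40 N, is wanted). Origin under its centre at bench level, z up; its x runs along the stepping-stone path from the picket gate (-x end) towards the cottage (+x end). It can stand at any yaw. A loose cart, a 16 mm hedge, small shrubs and a 14 mm high well stand 45 mm or more to either side of its centre line
- ground (a point): the centre of the board's ground surface (the level the stones must reach)
- gate (a point): the picket gate: middle between two 26 mm high posts, at the level of their tops (26 mm above the ground), about 54 mm outside the centre of stone 1 along the board; the fence is 18 mm high
- cottage (a point): the model cottage beyond the last stone: point on its ridge, 42 mm above the ground (chimney 48 mm); its front wall is about 49 mm beyond the centre of stone 5 along the board
- stone1_top (a point): stepping stone 1, nearest the gate: round grey stone 40 mm across with a shallow domed top (the dome falls 5.5 mm from crown to rim, so the rim lies 1 mm below the ground at joint value 0), in a narrow dark ring of putty; this point is the crown of the dome and goes down with the stone. Neighbouring stones are 46 mm apart along the board's x, give or take 2 mm, and wander up to 10 mm to either side of its centre line
- stone1 (a joint): how far stone 1 has been pushed down into its bed of stiff putty (m): at 0 its crown stands 4.5 mm proud of the ground, at 0.0045 the crown is level with it; starts at 0 to 0.0008, stays where it is left, about 3 N moves it; the ground is solid round it and stops the fingertips there; negative would be pulled out
- stone2_top (a point): stepping stone 2, the second from the gate: round grey stone 40 mm across with a shallow domed top (the dome falls 5.5 mm from crown to rim, so the rim lies 1 mm below the ground at joint value 0), in a narrow dark ring of putty; this point is the crown of the dome and goes down with the stone. Neighbouring stones are 46 mm apart along the board's x, give or take 2 mm, and wander up to 10 mm to either side of its centre line
- stone2 (a joint): how far stone 2 has been pushed down into its bed of stiff putty (m): at 0 its crown stands 4.5 mm proud of the ground, at 0.0045 the crown is level with it; starts at 0 to 0.0008, stays where it is left, about 3 N moves it; the ground is solid round it and stops the fingertips there; negative would be pulled out
- stone3_top (a point): stepping stone 3, the third from the gate: round grey stone 40 mm across with a shallow domed top (the dome falls 5.5 mm from crown to rim, so the rim lies 1 mm below the ground at joint value 0), in a narrow dark ring of putty; this point is the crown of the dome and goes down with the stone. Neighbouring stones are 46 mm apart along the board's x, give or take 2 mm, and wander up to 10 mm to either side of its centre line
- stone3 (a joint): how far stone 3 has been pushed down into its bed of stiff putty (m): at 0 its crown stands 4.5 mm proud of the ground, at 0.0045 the crown is level with it; starts at 0 to 0.0008, stays where it is left, about 3 N moves it; the ground is solid round it and stops the fingertips there; negative would be pulled out
- stone4_top (a point): stepping stone 4, the fourth from the gate: round grey stone 40 mm across with a shallow domed top (the dome falls 5.5 mm from crown to rim, so the rim lies 1 mm below the ground at joint value 0), in a narrow dark ring of putty; this point is the crown of the dome and goes down with the stone. Neighbouring stones are 46 mm apart along the board's x, give or take 2 mm, and wander up to 10 mm to either side of its centre line
- stone4 (a joint): how far stone 4 has been pushed down into its bed of stiff putty (m): at 0 its crown stands 4.5 mm proud of the ground, at 0.0045 the crown is level with it; starts at 0 to 0.0008, stays where it is left, about 3 N moves it; the ground is solid round it and stops the fingertips there; negative would be pulled out
- stone5_top (a point): stepping stone 5, nearest the cottage: round grey stone 40 mm across with a shallow domed top (the dome falls 5.5 mm from crown to rim, so the rim lies 1 mm below the ground at joint value 0), in a narrow dark ring of putty; this point is the crown of the dome and goes down with the stone. Neighbouring stones are 46 mm apart along the board's x, give or take 2 mm, and wander up to 10 mm to either side of its centre line
- stone5 (a joint): how far stone 5 has been pushed down into its bed of stiff putty (m): at 0 its crown stands 4.5 mm proud of the ground, at 0.0045 the crown is level with it; starts at 0 to 0.0008, stays where it is left, about 3 N moves it; the ground is solid round it and stops the fingertips there; negative would be pulled out
- cart_center (a point): loose model farm cart on the board beside the path, 40 x 28 x 20 mm, its centre (10 mm up); 30 g
- pot_center (a point): loose paint pot on the bench, 32 mm across, 45 mm high, its centre half-way up
- dropper_center (a point): loose dropper bottle of paint on the bench, 26 mm across, 72 mm high, its centre half-way up

How it is judged:
On the way, in this order (a step that is already met when the one before it is completed fails the run):
1. stone 1 from the gate is pressed level (within 1.5 mm of the ground), those after it not yet (value of joint stone1 above 0.003 m), for 0.05 s.
2. stone 2 from the gate is pressed level (within 1.5 mm of the ground), those after it not yet (value of joint stone2 above 0.003 m), for 0.05 s.
3. stone 3 from the gate is pressed level (within 1.5 mm of the ground), those after it not yet (value of joint stone3 above 0.003 m), for 0.05 s.
4. stone 4 from the gate is pressed level (within 1.5 mm of the ground), those after it not yet (value of joint stone4 above 0.003 m), for 0.05 s.
5. stone 5 from the gate is pressed level (within 1.5 mm of the ground), those after it not yet (value of joint stone5 above 0.003 m), for 0.05 s.
At the end, for the whole second after the job is handed in: all five stones are within 1.5 mm of level with the ground (pressed 3 mm or more from the 4.5 mm proud position); the cart, pot and dropper bottle are at rest within 10 mm of where they began (value of joint each of stone1, stone2, stone3, stone4, stone5 above 0.003 m and distance of each of cart_center, pot_center, dropper_center from where it was at the start of the episode below 0.01 m and linear speed of each of cart, pot, dropper below 0.02 m/s); the robot touches nothing.
It fails at once if a stone pulled more than 2 mm up out of its bed (value of joint any of stone1, stone2, stone3, stone4, stone5 below -0.002 m).
It fails at once if the fingers bear on a stone with more than 40 N (contact force between the fingers and stone1 above 40 N or contact force between the fingers and stone2 above 40 N or contact force between the fingers and stone3 above 40 N or contact force between the fingers and stone4 above 40 N or contact force between the fingers and stone5 above 40 N).
It fails at once if the fingers bear on the model board with more than 40 N (contact force between the fingers and board above 40 N).
It fails at once if the cart or a paint bottle is moved or lifted by more than 10 mm (distance of any of cart_center, pot_center, dropper_center from where it was at the start of the episode above 0.01 m).
It also fails if it takes over 42 s, if anything falls off the work surface, if the arm or the gripper's body presses on something with over 40 N, if the wrist force passes 120 N, or if a joint passes its speed limit or range.

## Working session

There is one attempt and no reset: what is moved stays moved. The work goes in short steps, Python scripts to look and compute and a tool call to move; the robot and the scene stay as the last step left them, time stands still between calls to the robot, and variables do not carry over. Pictures are saved under pics/ and viewed, and the job is handed in when it is done.

Besides the shell and the picture viewer there is one more tool, called after "Emit:" by a JSON object that holds its "api" and its "payload", one argument or row to a line. servo_tool: Moves the arm, as the interface text tells. Its arguments: {"type":"object","properties":{"increments":{"type":"string"}},"required":["increments"]}

```bash
mkdir -p pics; ls; python3 - <<'E'
from station import *
import cv2
s=read_state();print(s)
for n in("scene","side","wrist"):
    p=camera_params(n);print(n,p)
    cv2.imwrite(f"pics/{n}0.png",capture(n)[:,:,::-1])
E
```

```text
pics
{'t': 0.0, 'joint_pos': array([-1.05627132e-01,  4.91558220e-01,  1.55942009e+00, -2.61236629e-05,
        1.09169741e+00, -1.05604410e-01]), 'joint_velocities': array([ 6.38623820e-04,  8.34227856e-04,  1.43541126e-04,  8.98453429e-04,
       -7.38599698e-05, -9.45326117e-04]), 'joint_torque': array([-9.52334158e-04, -6.12640929e+01, -2.58175153e+01,  6.92750537e-02,
        4.83079045e-02, -1.38641695e-05]), 'tool_pos': array([6.24770565e-01, 2.37532538e-05, 2.14072690e-01]), 'tool_rot': array([7.99619665e-05, 1.57187580e+00, 6.32050714e-05]), 'ft_force': array([-0.5686403 ,  0.31377489, -0.22035275]), 'ft_torque': array([-0.02719215,  0.04634708,  0.01458225]), 'width': 0.09511694656656007}
scene {'fx': 457.8816831158504, 'fy': 457.8816831158504, 'cx': 256.8999719475382, 'cy': 197.167073880777, 'eye': array([ 1.10225687, -0.27694536,  0.9466084 ]), 'rotation': array([0.54105999, 0.32710928, 1.07746381])}
side {'fx': 449.16042205632885, 'fy': 449.16042205632885, 'cx': 255.39868544989793, 'cy': 189.3274522462225, 'eye': array([ 0.23245506, -0.92012164,  0.75607785]), 'rotation': array([ 0.96038299, -0.17508883, -0.28718794])}
wrist {'fx': 293.0902007256409, 'fy': 293.0902007256409, 'cx': 255.33419242273075, 'cy': 193.2421672504652, 'mount': array([[-4.53718422e-04,  2.41154928e-01, -9.70486525e-01,
        -1.69379248e-01],
       [ 3.84700668e-04,  9.70486595e-01,  2.41154766e-01,
         6.74870528e-02],
       [ 9.99999823e-01, -2.63930454e-04, -5.33100108e-04,
         1.93648946e-06],
       [ 0.00000000e+00,  0.00000000e+00,  0.00000000e+00,
         1.00000000e+00]])}
```

View pics/scene0.png

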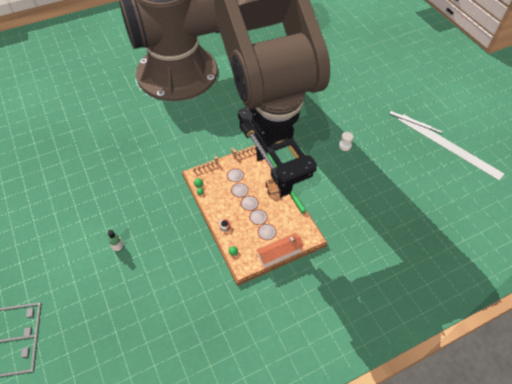

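View pics/side0.png

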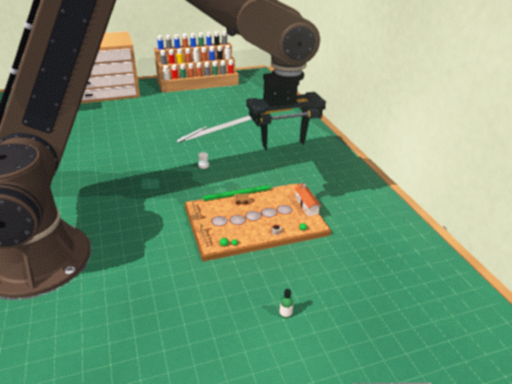

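View pics/wrist0.png

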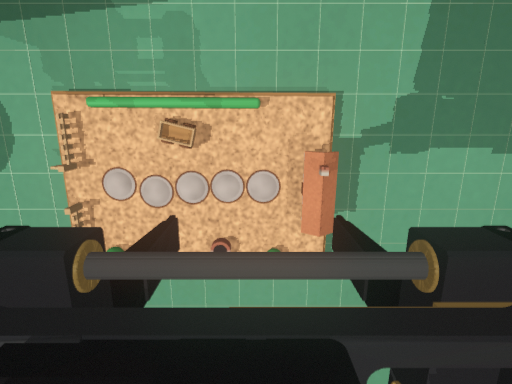

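```bash
cat > h.py <<'E'
from station import *
import cv2, numpy as np
from scipy.spatial.transform import Rotation as R
def cam(name,s=None):
    p=camera_params(name)
    if name=="wrist":
        T=np.eye(4);T[:3,:3]=R.from_rotvec(s["tool_rot"]).as_matrix();T[:3,3]=s["tool_pos"]
        M=T@p["mount"];return p,M[:3,:3],M[:3,3]
    return p,R.from_rotvec(p["rotation"]).as_matrix(),np.array(p["eye"])
def ray(c,u,z):
    p,Rm,e=c
    d=Rm@np.array([(u[0]-p["cx"])/p["fx"],-(u[1]-p["cy"])/p["fy"],-1])
    return e+d*(z-e[2])/d[2]
E
python3 - <<'E'
from h import *
s=read_state()
for n in("scene","side","wrist"):
    c=cam(n,s); im=cv2.imread(f"pics/{n}0.png"); hsv=cv2.cvtColor(im,cv2.COLOR_BGR2HSV)
    m=((hsv[...,1]<60)&(hsv[...,2]>110)).astype(np.uint8)
    m=cv2.morphologyEx(m,cv2.MORPH_OPEN,np.ones((3,3)))
    k,l,st,ce=cv2.connectedComponentsWithStats(m)
    print(n)
    for i in range(1,k):
        x,y,w,h,a=st[i]
        P=ray(c,ce[i],0.021)
        if a>60 and a<2000 and .35<P[0]<.95 and abs(P[1])<.25: print(st[i],ce[i].round(1),P.round(4))
E
```

```text
scene
[228 169  15  12 146] [234.9 174.7] [ 0.4504 -0.0085  0.021 ]
[232 184  16  13 161] [239.3 189.7] [ 0.4974 -0.0182  0.021 ]
[242 197  16  13 173] [249.3 202.8] [ 0.5435 -0.0131  0.021 ]
[250 210  17  14 189] [258.  216.5] [ 0.588  -0.0117  0.021 ]
[259 225  16  14 192] [266.6 231.5] [ 0.6335 -0.012   0.021 ]
side
[278 206  13   7  80] [284.1 209.1] [ 0.6332 -0.0159  0.021 ]
[307 206  13   9  89] [313.2 210.2] [ 0.7077 -0.0441  0.021 ]
[262 209  14   7  83] [268.4 212. ] [ 0.5878 -0.0156  0.021 ]
[247 212  13   8  87] [252.9 215.4] [ 0.5427 -0.0177  0.021 ]
[213 217  13   8  93] [219.  220.5] [ 0.4507 -0.0127  0.021 ]
[231 216  13   8  88] [237.  219.5] [ 0.4971 -0.0223  0.021 ]
wrist
[104 169  31  31 746] [118.8 183.7] [ 0.4522 -0.0102  0.021 ]
[212 171  31  31 747] [227. 186.] [ 0.589  -0.0131  0.021 ]
[248 171  31  31 744] [262.9 186.1] [ 0.6345 -0.0132  0.021 ]
[177 173  31  30 741] [191.9 187.3] [ 0.5444 -0.0148  0.021 ]
[141 176  31  30 734] [156.1 190.8] [ 0.4986 -0.0195  0.021 ]
```

Emit:
{"api": "servo_tool", "payload": {
  "increments": "1 0 -2 -40 0 0 0;1 0 -5 -80 0 0 0;1 0 -8 -120 0 0 0;1 0 -10 -150 0 0 0;1 20 -10 -174 0 0 0;1 60 -10 -174 0 0 0;1 90 -10 -174 0 0 0;1 110 -10 -174 0 0 0"
}}

```text
t: 0.82
tool_pos: [0.45, -0.0099, 0.1028]
tool_rot: [0.0, 1.572, -0.0]
ft_force: [0.8, -1.0, 0.2]
width: 0.0473
```

Emit:
{"api": "servo_tool", "payload": {
  "increments": "1 30 0 0 0 0 0;1 50 0 0 0 0 0;1 60 0 0 0 0 0;1 65 0 0 0 0 0;1 65 0 0 0 0 0;1 65 0 0 0 0 0"
}}

```text
t: 1.32
tool_pos: [0.4512, -0.01, 0.0399]
tool_rot: [-0.0, 1.571, 0.0]
ft_force: [0.1, 0.0, -0.3]
width: 0.0071
```

```bash
python3 - <<'E'
from h import *
s=read_state();print(s['t'],s['tool_pos'],s['tool_rot'],s['ft_force'],s['width'])
a=[cv2.resize(capture(n)[120:260,150:350,::-1],None,fx=2.9,fy=2.9,interpolation=2) for n in("scene","side")]
w=cv2.resize(capture("wrist")[:,:,::-1],(580,435))
cv2.imwrite("pics/a1.png",a[0]);cv2.imwrite("pics/a2.png",a[1]);cv2.imwrite("pics/a3.png",w)
E
```

```text
1.3167 [ 0.45120535 -0.01000191  0.03993576] [-8.55198462e-05  1.57058677e+00  1.36462364e-05] [ 0.1398422   0.026185   -0.34107147] 0.007080133663809724
```

View pics/a2.png

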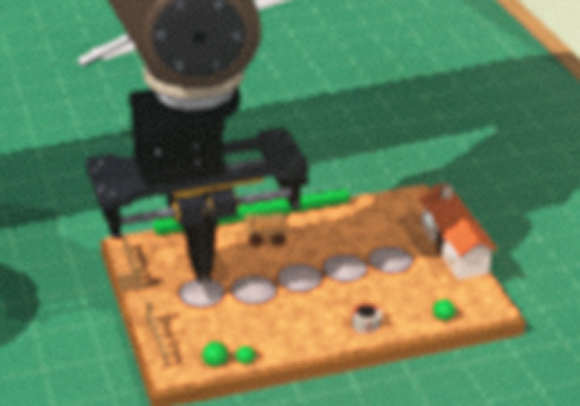

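View pics/a3.png

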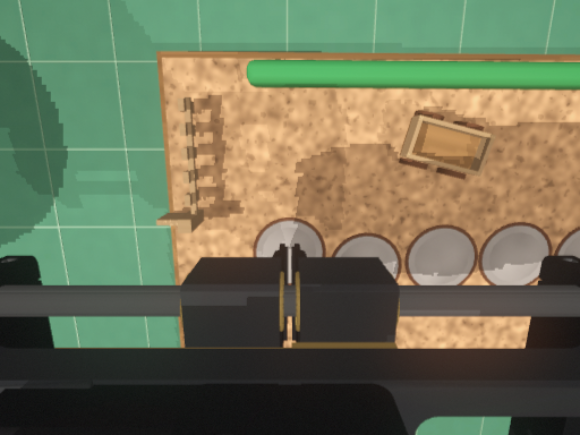

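Emit:
{"api": "servo_tool", "payload": {
  "increments": "1 5 0 0 0 0 0;1 10 0 0 0 0 0;1 12 0 0 0 0 0;1 13 0 0 0 0 0;1 13 0 0 0 0 0;1 13 0 0 0 0 0"
}}

```text
t: 1.97
tool_pos: [0.451, -0.01, 0.0266]
tool_rot: [0.0, 1.571, 0.0]
ft_force: [0.8, -1.4, 0.3]
width: 0.0006
```

Emit:
{"api": "servo_tool", "payload": {
  "increments": "1 1 0 0 0 0 0;1 1.5 0 0 0 0 0;1 2 0 0 0 0 0;1 2.5 0 0 0 0 0;1 3 0 0 0 0 0;1 3.5 0 0 0 0 0;1 3.5 0 0 0 0 0"
}}

```text
t: 2.55
tool_pos: [0.451, -0.01, 0.0231]
tool_rot: [-0.0, 1.571, -0.0]
ft_force: [-0.1, -0.1, 1.7]
width: 0.0
```

Emit:
{"api": "servo_tool", "payload": {
  "increments": "1 0.5 0 0 0 0 0;1 0.5 0 0 0 0 0;1 1 0 0 0 0 0;1 1 0 0 0 0 0;1 1.5 0 0 0 0 0;1 1.5 0 0 0 0 0"
}}

```text
t: 3.05
tool_pos: [0.4511, -0.01, 0.0216]
tool_rot: [-0.0, 1.571, -0.0]
ft_force: [0.0, -1.6, 1.7]
width: 0.0004
```

Emit:
{"api": "servo_tool", "payload": {
  "increments": "1 0.3 0 0 0 0 0;1 0.6 0 0 0 0 0;1 0.9 0 0 0 0 0;1 0.9 0 0 0 0 0"
}}

```text
t: 3.38
tool_pos: [0.451, -0.01, 0.0207]
tool_rot: [-0.0, 1.571, -0.0]
ft_force: [0.4, 0.6, 2.3]
width: -0.0
```

Emit:
{"api": "servo_tool", "payload": {
  "increments": "1 0.3 0 0 0 0 0;1 0.3 0 0 0 0 0;1 0.6 0 0 0 0 0;1 0.6 0 0 0 0 0"
}}

```text
t: 3.72
tool_pos: [0.4511, -0.01, 0.0203]
tool_rot: [-0.0, 1.571, -0.0]
ft_force: [-0.7, 0.5, 5.0]
width: 0.0001
```

Emit:
{"api": "servo_tool", "payload": {
  "increments": "1 0.3 0 0 0 0 0;1 0.3 0 0 0 0 0;1 0.5 0 0 0 0 0;1 0.5 0 0 0 0 0"
}}

```text
t: 4.05
tool_pos: [0.4511, -0.01, 0.0203]
tool_rot: [-0.0, 1.57, -0.0]
ft_force: [-1.3, -0.4, 15.5]
width: 0.0005
```

Emit:
{"api": "servo_tool", "payload": {
  "increments": "1 -3 0 0 0 0 0;1 -15 0 0 0 0 0;1 -20 -4 20 0 0 0;1 -20 -9.5 47 0 0 0;1 -12 -9.5 47 0 0 0;1 -8 -9.5 47 0 0 0;1 -7 -9.5 47 0 0 0;1 -7 -9.5 47 0 0 0"
}}

```text
t: 4.72
tool_pos: [0.4968, -0.0192, 0.026]
tool_rot: [0.0, 1.573, 0.0]
ft_force: [0.2, 0.6, 0.2]
width: 0.0003
```

Emit:
{"api": "servo_tool", "payload": {
  "increments": "1 1 0 0 0 0 0;1 2 0 0 0 0 0;1 3 0 0 0 0 0;1 4 0 0 0 0 0;1 5 0 0 0 0 0;1 5.5 0 0 0 0 0;1 6 0 0 0 0 0;1 6 0 0 0 0 0"
}}

```text
t: 5.38
tool_pos: [0.4979, -0.0195, 0.0206]
tool_rot: [0.0, 1.571, 0.0]
ft_force: [-1.0, -0.5, 1.5]
width: 0.0005
```

Emit:
{"api": "servo_tool", "payload": {
  "increments": "1 0.3 0 0 0 0 0;1 0.3 0 0 0 0 0;1 0.5 0 0 0 0 0;1 0.8 0 0 0 0 0;1 0.8 0 0 0 0 0"
}}

```text
t: 5.8
tool_pos: [0.4981, -0.0195, 0.0203]
tool_rot: [-0.0, 1.57, -0.0]
ft_force: [-3.0, 0.7, 9.7]
width: 0.0006
```

```bash
python3 - <<'E'
from h import *
s=read_state();print(s['t'],s['tool_pos'],s['ft_force'])
a=[cv2.resize(capture(n)[120:260,150:350,::-1],None,fx=2.9,fy=2.9,interpolation=2) for n in("scene","side")]
cv2.imwrite("pics/b1.png",a[0]);cv2.imwrite("pics/b2.png",a[1])
E
```

```text
5.8 [ 0.49805822 -0.01948635  0.02028209] [-2.98805985  0.70842294  9.71534071]
```

View pics/b2.png

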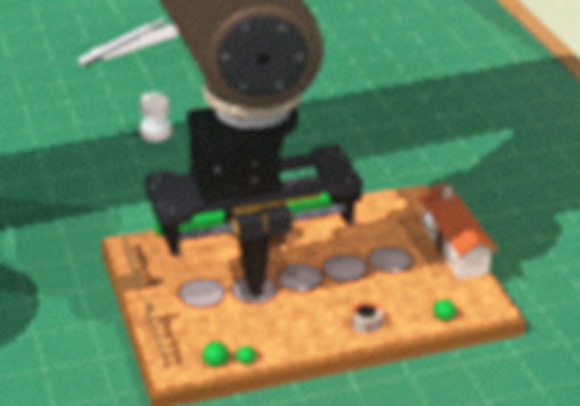

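Emit:
{"api": "servo_tool", "payload": {
  "increments": "1 -3 0 0 0 0 0;1 -15 0 0 0 0 0;1 -20 2 20 0 0 0;1 -20 4.5 46 0 0 0;1 -12 4.5 46 0 0 0;1 -8 4.5 46 0 0 0;1 -7 4.5 46 0 0 0;1 -7 4.5 46 0 0 0"
}}

```text
t: 6.57
tool_pos: [0.5429, -0.0149, 0.0262]
tool_rot: [0.0, 1.573, 0.0]
ft_force: [-0.6, -0.4, -0.5]
width: 0.0007
```

Emit:
{"api": "servo_tool", "payload": {
  "increments": "1 1 0 0 0 0 0;1 2 0 0 0 0 0;1 3 0 0 0 0 0;1 4 0 0 0 0 0;1 5 0 0 0 0 0;1 5.5 0 0 0 0 0;1 6 0 0 0 0 0;1 6 0 0 0 0 0"
}}

```text
t: 7.23
tool_pos: [0.5439, -0.015, 0.0208]
tool_rot: [-0.0, 1.571, 0.0]
ft_force: [-0.9, -1.2, 1.6]
width: 0.0004
```

Emit:
{"api": "servo_tool", "payload": {
  "increments": "1 0.3 0 0 0 0 0;1 0.3 0 0 0 0 0;1 0.5 0 0 0 0 0;1 0.8 0 0 0 0 0;1 0.8 0 0 0 0 0"
}}

```text
t: 7.65
tool_pos: [0.544, -0.015, 0.0203]
tool_rot: [-0.0, 1.571, -0.0]
ft_force: [-2.4, -0.1, 6.7]
width: 0.0004
```

Next stone 4 at (0.5885, -0.013): +44.5, +2.

Emit:
{"api": "servo_tool", "payload": {
  "increments": "1 -3 0 0 0 0 0;1 -15 0 0 0 0 0;1 -20 1 20 0 0 0;1 -20 2 44.5 0 0 0;1 -12 2 44.5 0 0 0;1 -8 2 44.5 0 0 0;1 -7 2 44.5 0 0 0;1 -7 2 44.5 0 0 0"
}}

```text
t: 8.32
tool_pos: [0.5873, -0.0129, 0.0263]
tool_rot: [0.0, 1.573, 0.0]
ft_force: [0.3, -0.4, -0.2]
width: 0.0007
```

Emit:
{"api": "servo_tool", "payload": {
  "increments": "1 1 0 0 0 0 0;1 2 0 0 0 0 0;1 3 0 0 0 0 0;1 4 0 0 0 0 0;1 5 0 0 0 0 0;1 5.5 0 0 0 0 0;1 6 0 0 0 0 0;1 6 0 0 0 0 0"
}}

```text
t: 8.98
tool_pos: [0.5884, -0.013, 0.021]
tool_rot: [-0.0, 1.571, -0.0]
ft_force: [-1.3, -0.7, 1.5]
width: 0.0003
```

Emit:
{"api": "servo_tool", "payload": {
  "increments": "1 0.3 0 0 0 0 0;1 0.3 0 0 0 0 0;1 0.5 0 0 0 0 0;1 0.9 0 0 0 0 0;1 0.9 0 0 0 0 0"
}}

```text
t: 9.4
tool_pos: [0.5885, -0.013, 0.0203]
tool_rot: [-0.0, 1.571, -0.0]
ft_force: [-3.5, -0.2, 4.9]
width: 0.0002
```

```bash
python3 - <<'E'
from h import *
s=read_state();print(s['t'],s['tool_pos'],s['ft_force'])
a=[cv2.resize(capture(n)[120:260,150:350,::-1],None,fx=2.9,fy=2.9,interpolation=2) for n in("scene","side")]
cv2.imwrite("pics/c1.png",a[0]);cv2.imwrite("pics/c2.png",a[1])
E
```

```text
9.4 [ 0.58850679 -0.01299607  0.02034706] [-3.5019766  -0.1921786   4.85141061]
```

View pics/c2.png

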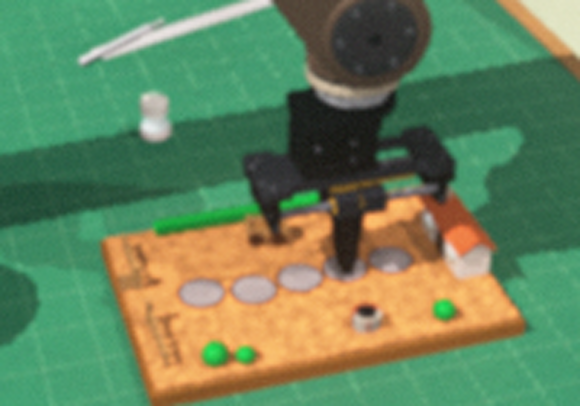

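View pics/c1.png

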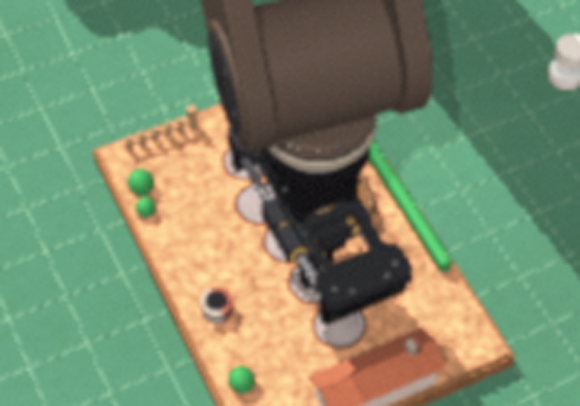

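```bash
python3 - <<'E'
from h import *
c=cam("side")
def proj(P):
    p,Rm,e=c;q=Rm.T@(np.array(P)-e);return ((p["cx"]+p["fx"]*q[0]/-q[2]-150)*2.9,(p["cy"]-p["fy"]*q[1]/-q[2]-120)*2.9)
for z in(.02,.06,.08,.1,.12):
  for x in (.4985,.6785): print(z,x,np.round(proj((x,-.013,z))))
E
```

```text
0.02 0.4985 [251. 283.]
0.02 0.6785 [432. 249.]
0.06 0.4985 [251. 248.]
0.06 0.6785 [435. 215.]
0.08 0.4985 [251. 230.]
0.08 0.6785 [437. 197.]
0.1 0.4985 [251. 211.]
0.1 0.6785 [438. 179.]
0.12 0.4985 [251. 193.]
0.12 0.6785 [440. 161.]
```

The gripper body's ends hang over the cottage, and I can't confirm the clearance at stone 5. I'll turn the tool a quarter turn before pressing it.

Emit:
{"api": "servo_tool", "payload": {
  "increments": "1 -3 0 0 0 0 0;1 -15 0 0 0 0 0;1 -45 0 0 0 0 0;1 -60 0 0 0.12 0 0;1 -60 0 0 0.24 0 0;1 -60 0 0 0.36 0 0;1 -60 0 0 0.48 0 0;1 -60 0 0 0.6 0 0"
}}

```text
t: 10.17
tool_pos: [0.5888, -0.013, 0.0812]
tool_rot: [0.475, 1.517, -0.474]
ft_force: [-0.0, 0.1, -0.3]
width: 0.0004
```

Emit:
{"api": "servo_tool", "payload": {
  "increments": "1 0 0 0 0.12 0 0;1 0 0 0 0.24 0 0;1 0 0 0 0.36 0 0;1 0 0 0 0.48 0 0;1 0 0 0 0.6 0 0;1 0 0 0 0.72 0 0;1 0 0 0 0.84 0 0;1 0 0 0 0.97 0 0"
}}

```text
t: 10.83
tool_pos: [0.5888, -0.013, 0.0811]
tool_rot: [1.21, 1.208, -1.209]
ft_force: [0.3, -0.6, -0.2]
width: 0.0005
```

Emit:
{"api": "servo_tool", "payload": {
  "increments": "1 0 20 0 0 0 0;1 0 40 0 0 0 0;1 0 45.5 0 0 0 0;1 0 45.5 0 0 0 0;1 0 45.5 0 0 0 0"
}}

```text
t: 11.25
tool_pos: [0.6333, -0.0126, 0.0802]
tool_rot: [1.205, 1.213, -1.205]
ft_force: [-0.2, 0.7, 0.6]
width: 0.0005
```

```bash
python3 - <<'E'
from h import *
s=read_state();print(s['t'],s['tool_pos'],R.from_rotvec(s['tool_rot']).as_matrix().round(3),s['ft_force'],s['joint_pos'])
a=[cv2.resize(capture(n)[120:260,150:350,::-1],None,fx=2.9,fy=2.9,interpolation=2) for n in("scene","side")]
cv2.imwrite("pics/d1.png",a[0]);cv2.imwrite("pics/d2.png",a[1])
E
```

```text
11.25 [ 0.63333286 -0.01261407  0.08020077] [[-0.001  1.     0.006]
 [ 0.     0.006 -1.   ]
 [-1.    -0.001 -0.   ]] [-0.23668115  0.72914033  0.57987419] [-1.24144513e-01  6.54361291e-01  1.66104417e+00  3.00327308e-05
  8.26770227e-01  1.44065539e+00]
```

View pics/d2.png

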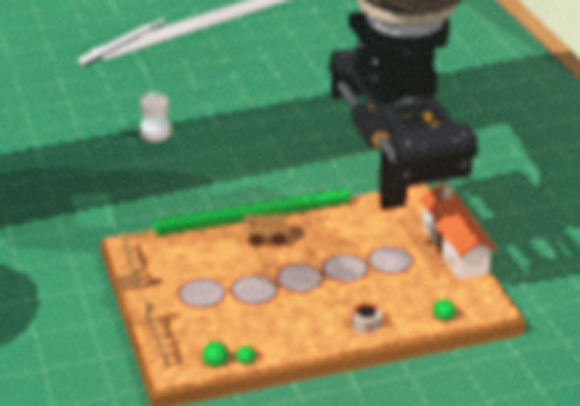

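Emit:
{"api": "servo_tool", "payload": {
  "increments": "1 20 0 0 0 0 0;1 40 0 0 0 0 0;1 48 0 0 0 0 0;1 52 0 0 0 0 0;1 53 0 0 0 0 0;1 53 0 0 0 0 0;1 53 0 0 0 0 0"
}}

```text
t: 11.93
tool_pos: [0.6344, -0.0128, 0.0281]
tool_rot: [1.205, 1.211, -1.204]
ft_force: [0.4, 0.7, 0.6]
width: 0.0009
```

Emit:
{"api": "servo_tool", "payload": {
  "increments": "1 1 0 0 0 0 0;1 2 0 0 0 0 0;1 3 0 0 0 0 0;1 4 0 0 0 0 0;1 5 0 0 0 0 0;1 5.5 0 0 0 0 0;1 5.5 0 0 0 0 0"
}}

```text
t: 12.52
tool_pos: [0.6342, -0.0127, 0.0217]
tool_rot: [1.205, 1.212, -1.205]
ft_force: [0.4, -0.4, 2.0]
width: 0.0
```

Emit:
{"api": "servo_tool", "payload": {
  "increments": "1 0.5 0 0 0 0 0;1 0.8 0 0 0 0 0;1 1.1 0 0 0 0 0;1 1.4 0 0 0 0 0;1 1.4 0 0 0 0 0;1 1.6 0 0 0 0 0;1 1.6 0 0 0 0 0"
}}

```text
t: 13.1
tool_pos: [0.6341, -0.0127, 0.0203]
tool_rot: [1.205, 1.212, -1.205]
ft_force: [-0.0, 0.7, 5.9]
width: 0.0005
```

Emit:
{"api": "servo_tool", "payload": {
  "increments": "1 0.2 0 0 0 0 0;1 0.4 0 0 0 0 0;1 0.4 0 0 0 0 0"
}}

```text
t: 13.35
tool_pos: [0.6342, -0.0127, 0.0203]
tool_rot: [1.205, 1.211, -1.204]
ft_force: [-1.0, -0.0, 8.3]
width: 0.0004
```

Emit:
{"api": "servo_tool", "payload": {
  "increments": "1 -3 0 0 0 0 0;1 -15 0 0 0 0 0;1 -50 0 0 0 0 0;1 -90 -10 0 0 0 0;1 -130 -30 0 0 0 0;1 -160 -50 0 0 0 0;1 -160 -50 0 0 0 0;1 -160 -50 0 0 0 0"
}}

```text
t: 14.02
tool_pos: [0.5839, -0.013, 0.1823]
tool_rot: [1.206, 1.209, -1.202]
ft_force: [-0.3, 0.4, -0.8]
width: 0.0007
```

```bash
python3 - <<'E'
from h import *
s=read_state();print(s['t'],s['tool_pos'],s['ft_force'])
cv2.imwrite("pics/e3.png",capture("wrist")[:,:,::-1])
a=[cv2.resize(capture(n)[100:300,80:380,::-1],None,fx=2.6,fy=2.6,interpolation=2) for n in("scene","side")]
cv2.imwrite("pics/e1.png",a[0]);cv2.imwrite("pics/e2.png",a[1])
E
```

```text
14.0167 [ 0.58392574 -0.01303362  0.18233334] [-0.31818189  0.35246012 -0.82891989]
```

View pics/e2.png

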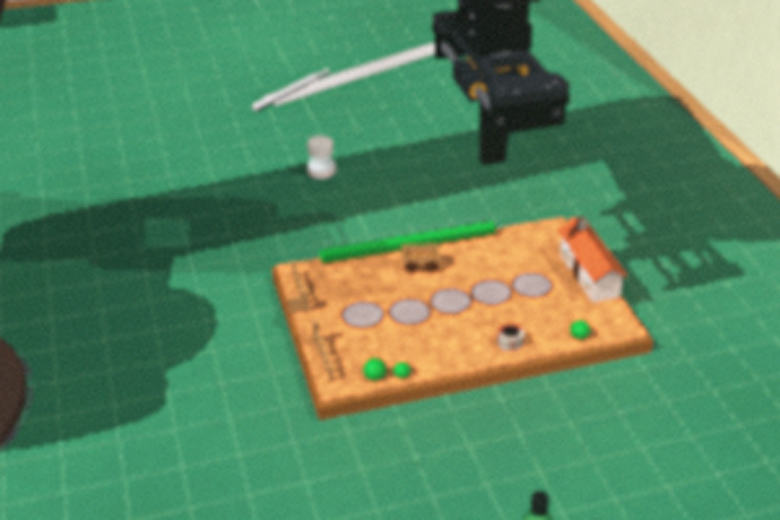

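View pics/e3.png

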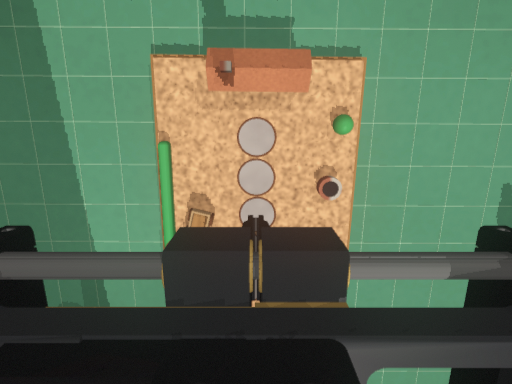

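In the side view all five stones, from (362,314) to (532,285), look evenly flat. The cart at (423,258) and the pot at (320,158) are where they were, and the fingers are well clear.

```bash
python3 -c "
from station import *
print(hand_in())"
```

```text
the job is handed in; nothing more can be done
None
```

I pressed all five stones level in order from the gate, lifted the shut fingers clear to about 0.18 m, and handed the job in at about 14 s of the 42 s allowed. The hand-in reports no verdict.

- **Level:** on every stone the fingertips stopped at z = 0.0203 m, where the ground is at about 0.020 m. Force rose there on each stone, clearly on stones 1, 2, 3 and 5 and only slightly on stone 4. So each crown should be within about 0.3 mm of level; this comes from fingertip height and force, as I can't read the stone joints directly.
- **Force:** the highest reading at the end of a move was about 15.5 N, on stone 1, well under the 40 N limit. The others read 5 to 10 N.
- **Cottage clearance:** the pictures didn't settle whether the ends of the gripper body would clear the cottage roof at stone 5. I raised the tool and turned it a quarter turn before pressing that stone, and saw no odd side forces there.
- **Cart and bottles:** the last side picture shows the stones evenly flat and the cart and pot looking unmoved, by eye only. The dropper was mostly outside that cropped picture, so I didn't check it after the start; the arm never went near it.
- **Camera agreement:** the three cameras placed the stones within about 4 mm of each other across the path and 2 mm along it. I aimed at roughly the average, and nothing failed.

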